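Sweep the loose spacer rings into the bench tray

ROBOT

A 7-joint arm with a two-finger parallel gripper is mounted at the origin on the work surface. World frame = base frame: x ahead of the robot, y to its left, z up, the work surface at z = 0. Lengths are in mm, angles in rad, forces in N, time in s.
With the tool pointing down it reaches from about 400 to 850 mm from the base axis. Payload 10.4 kg.
Tool frame: the origin (TCP) lies midway between the tips of the shut fingers; the grasp point (between the pads) lies 19 mm behind it; z points along the fingers, y is the line along which they close (so a half turn about z gives the same grasp; the last joint's range is limited). The gripper opens to 85 mm and grips with 20 to 120 N. Pads are 22 mm wide; open, the fingers measure 114 mm over their backs; the gripper's body (76 mm by 85 mm) begins 54 mm behind the grasp point. The pads swing forward as they close: fully open they stand 13 mm farther back than shut.
Start: joints at [-1.138, 0.332, -0.065, 1.46, 0.022, 1.35, -0.088], TCP at [275.104, 561.221, 231.338] pointing down, gripper open.
Joint ranges: [-2.6, 2.6], [-0.5, 2.12], [-1.47, 1.34], [0.16, 2.42], [-1.27, 4.41], [0.06, 2.06], [-2.6, 2.6]. Speed limits (rad/s): [2.22, 2.22, 2.79, 2.79, 3.14, 3.14, 3.14].

INTERFACE

Orientations are given as a rotation vector (axis times angle).
In Python, from cell import arm gives the robot as it stands.
- The arm moves only by the tool play_rows, never from a script. Its argument "motion" is one flat list of numbers, 7 for each row, row after row: the gripper command: -1 is shut, 1 is fully open, values between are in proportion, then the shift along the tool's x, y, z in cm, then the turn, a rotation vector about the tool's x, y, z in degrees. In form: [hand, dx, dy, dz, rx, ry, rz, hand, dx, dy, dz, rx, ry, rz, ...]. A call has 1 to 20 rows; each row is the pose to reach, as a shift and turn from the pose commanded when the call began, along the tool's axes at that moment; what a row does not reach only later rows make up. A row lasts 1/12 s, in which the tool goes at most 41.7 mm and 7.16 degrees, less where a joint would pass 70% of its speed; a pose out of reach is approached as far as the arm can. A call with a gripper value outside its range is refused whole. The fingers move at their own pace and stop on an object; "force" is the grip in N (left out, the last holds). Time passes only in rows, so rows that repeat a pose let the fingers close. It gives the time, the measured TCP pose, the force, the opening and the grip force at its end, in the units of the state.
- arm.get_state(): the state, without advancing time (a new reading comes with each control period).
- arm.get_image(name): name is "scene" or "top" or "wrist"; returns (picture, depth): 384x512x3 uint8, red, green, blue; 384x512 float32, mm along the optical axis (not along the pixel's ray), 0 where there is no reading.
- arm.get_calibration(name): a dict with "mtx" (3x3 intrinsics, pixels), "k1" (the pictures are not rectified: a ray, as slopes to the right and down, at radius r is drawn at 1 + k1 r^2 times it, then the intrinsics apply), "R" (3x3) and "t" (3): a world point X has camera coordinates R X + t. Camera axes: x right, y down, z forward; pixel columns grow to the right and rows downward; lengths in mm; the calibration is good to about 2 mm. A picture is of the moment at which its call begins: read the wrist's pose just before it. get_calibration takes no time and is no camera call; for the wrist camera it gives the pose at the moment of the call.
- arm.hand_in(): hands the job in; it is judged then, once.
The state is a dict: "time": time; "joint_positions": joint angles; "qvel": joint speeds; "joint_torque": joint torques, N m; "tool_pos": TCP position; "orientation": TCP orientation; "force": force on the tool from outside, world axes, zero at the start; "moment": the same for the moment, N m; "width": finger opening in mm; "finger_force": force on a finger pad.
Only numpy, scipy, OpenCV 4.12 (cv2) and the standard library are available. Lean on these libraries where they do the work, as an engineer would, in place of code of your own. Each camera call takes 0.05 s, during which the arm holds its last target. There are 200 camera calls.

TASK

Clear the assembly bench: with the fingertips, sweep the three loose steel spacer rings over the bench top and in over the lip of the open-fronted grey tray, until every ring is wholly inside it, behind the sloping lip. Only push them along the surface, never pick up or lift a ring, and leave the upright black bushings, the lens unit and the screwdriver where they are.

Things in the scene. Friction and masses are not known exactly. Their poses are not given: they have to be found in the camera images.
- tray: Grey sheet-steel tray screwed to the bench left of the loose parts, 140 mm (its x) by 160 mm (its y), open at -x, front turned roughly to -y. Origin: centre of its underside. Flat floor at z = 2 mm from x = -50 mm back. Walls 3 mm thick, 26.5 mm high: side inner faces at y = -77 and +77 mm from x = -50 mm back, back inner face at x = +67 mm; open above.
- tray_mouth (a point): Middle of the tray's open front edge, level with the bench (70 mm from the tray's origin along its -x); axes as the tray's. From here a plain lip as wide as the tray slopes up 2 mm over 20 mm along +x to the tray floor. Rings are swept in along +x.
- ring0: Loose turned steel spacer ring lying flat on the bench, outer diameter 28 mm, bore 18 mm, height 12 mm, about 34 g; slides and does not roll. Origin: centre of its underside, z up its axis. The three rings are identical.
- ring1: Loose turned steel spacer ring lying flat on the bench, outer diameter 28 mm, bore 18 mm, height 12 mm, about 34 g; slides and does not roll. Origin: centre of its underside, z up its axis. The three rings are identical.
- ring2: Loose turned steel spacer ring lying flat on the bench, outer diameter 28 mm, bore 18 mm, height 12 mm, about 34 g; slides and does not roll. Origin: centre of its underside, z up its axis. The three rings are identical.
- bushing0: Bystander, leave alone: black stepped turned bushing standing upright, 42 mm high, foot flange 28 mm diameter, then three plain steps, 21, 17 and 13 mm diameter. Origin: centre of its underside, z up.
- bushing1: Bystander, leave alone: black stepped turned bushing standing upright, 42 mm high, foot flange 28 mm diameter, then three plain steps, 21, 17 and 13 mm diameter. Origin: centre of its underside, z up.
- lens_unit: Bystander, leave alone: finished lens unit standing upright, black knurled mount 41 mm diameter below, milled aluminium body above, 51 mm high in all. Origin: centre of its underside, z up.
- screwdriver: Bystander, leave alone: screwdriver with yellow handle lying on the bench beyond the parts, 200 mm long, handle 26 mm thick. Origin: middle of its length, on the bench; its x runs along it from handle to tip.

How it is judged:
By the outcome, as a careful person would: the job done as asked, in the order asked, and still so for the second after the job is handed in, with the robot touching nothing.
It also fails if it takes over 64 s, if anything falls off the work surface, if the arm or the gripper's body presses on something with over 40 N, if the wrist force passes 120 N, or if a joint passes its speed limit or range.

## Working session

There is one attempt and no reset: what is moved stays moved. The work goes in short steps, Python scripts to look and compute and a tool call to move; the robot and the scene stay as the last step left them, time stands still between calls to the robot, and variables do not carry over. Pictures are saved under pics/ and viewed, at most 10 in all, crops included, and the job is handed in when it is done.

Besides the shell and the picture viewer there is one more tool, called after "Emit:" by a JSON object that holds its "api" and its "payload", one argument or row to a line. play_rows: Moves the arm, as the interface text tells. Its arguments: {"type":"object","properties":{"motion":{"type":"array","items":{"type":"number"}},"force":{"type":"number"}},"required":["motion"]}

```bash
mkdir -p pics; ls; cat > h.py <<'E'
import numpy as np, cv2
from cell import arm
def world(cal,d,us,vs,z=None):
    K=np.array(cal["mtx"]);R=np.array(cal["R"]);t=np.array(cal["t"])
    us=np.asarray(us,float);vs=np.asarray(vs,float)
    x=(us-K[0,2])/K[0,0];y=(vs-K[1,2])/K[1,1];a,b=x.copy(),y.copy()
    for _ in range(8):
        f=1+cal["k1"]*(a*a+b*b);a=x/f;b=y/f
    ray=np.stack([a,b,np.ones_like(a)],-1)@R; c=-R.T@t
    if z is None: return c+ray*np.asarray(d)[...,None]
    return c+ray*((z-c[2])/ray[...,2])[...,None]
def project(cal,X):
    R=np.array(cal["R"]);K=np.array(cal["mtx"])
    p=R@np.array(X)+np.array(cal["t"]);a=p[:2]/p[2];a=a*(1+cal["k1"]*(a@a))
    return K[:2,:2]@a+K[:2,2]
E
python3 - <<'E'
from h import *
s=arm.get_state();print(s)
for n in("top","scene"):
    c=arm.get_calibration(n);im,d=arm.get_image(n)
    cv2.imwrite(f"pics/{n}0.png",im[:,:,::-1]);np.savez(f"{n}0.npz",im=im,d=d)
    print(n,c)
E
```

```text
pics
{'time': 0.0, 'joint_positions': array([-1.13761301,  0.33286658, -0.06470131,  1.46094214,  0.02161223,
        1.34989726, -0.08852263]), 'qvel': array([-1.11691083e-03,  4.14586561e-04, -7.63035504e-05,  1.03498203e-03,
       -1.03081739e-04, -1.87462106e-03, -8.46082349e-04]), 'joint_torque': array([ 4.09755667e-04, -6.25429702e+01,  4.96306247e-02, -3.91622400e+01,
        1.63914176e-02,  9.79423552e-03,  6.41060666e-06]), 'tool_pos': array([274.94642572, 560.85732025, 230.51885101]), 'orientation': array([-7.09702928e-01, -3.06012853e+00,  2.19289263e-03]), 'force': array([-0.13283543, -0.36854597,  0.91398588]), 'moment': array([ 0.0234354 , -0.01942177,  0.01867866]), 'finger_force': 0.0, 'width': 85.39642478355084}
top {'mtx': array([[395.30272467,   0.        , 246.87834712],
       [  0.        , 395.30272467, 196.41616419],
       [  0.        ,   0.        ,   1.        ]]), 'k1': -0.013654471434073856, 'R': array([[-0.01940938, -0.99958864, -0.02111454],
       [-0.9925696 ,  0.02180174, -0.11970915],
       [ 0.12012024,  0.01863417, -0.99258445]]), 't': array([-48.95218104, 608.88071214, 933.36419352])}
scene {'mtx': array([[489.71207886,   0.        , 258.65365671],
       [  0.        , 489.71207886, 191.50521084],
       [  0.        ,   0.        ,   1.        ]]), 'k1': -0.10718553057886543, 'R': array([[ 0.04970269,  0.99869442,  0.01179388],
       [ 0.54899484, -0.01745383, -0.83564348],
       [-0.83434664,  0.04800851, -0.54914559]]), 't': array([  48.49959621, -298.41074958, 1620.82398491])}
```

View pics/top0.png

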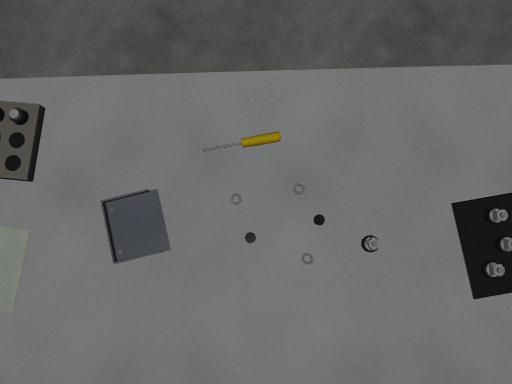

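View pics/scene0.png

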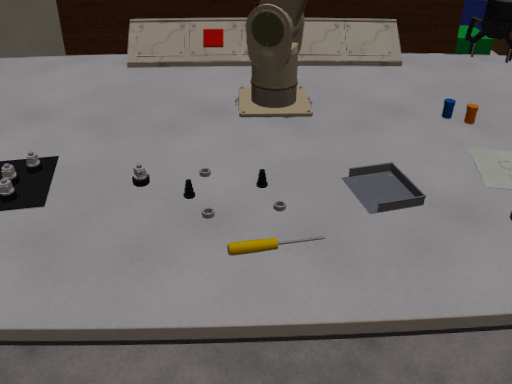

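The top view shows rings at about (236,199), (299,189) and (307,258). The bushings are at (250,238) and (319,220), the lens at (371,243), and the tray mouth edge runs from (157,190) to (170,250).

```bash
python3 - <<'E'
from h import *
f=np.load("top0.npz");im,d=f["im"],f["d"];c=arm.get_calibration("top")
x0,y0,x1,y1=95,110,395,285
cv2.imwrite("pics/crop.png",cv2.resize(im[y0:y1,x0:x1,::-1],(798,int(175*2.66)),interpolation=cv2.INTER_CUBIC))
g=cv2.cvtColor(im,cv2.COLOR_RGB2GRAY).astype(float)
V,U=np.mgrid[0:384,0:512]
P=world(c,d,U,V); h=P[...,2]
print("bench z",np.median(h[150:280,180:400]))
for n,(u,v) in dict(r0=(236,199),r1=(299,189),r2=(307,258),b0=(250,238),b1=(319,220),lens=(371,243)).items():
    w=(abs(U-u)<13)&(abs(V-v)<13)&(h>5)
    q=P[w]; mn,mx=q.min(0),q.max(0)
    print(n,w.sum(),((mn+mx)/2)[:2].round(1),q.mean(0).round(1),mn.round(),mx.round())
w=(abs(U-135)<50)&(abs(V-227)<50)&(h>15)
q=P[w][:,:2].astype(np.float32);print(cv2.minAreaRect(q),cv2.boxPoints(cv2.minAreaRect(q)),w.sum())
for p in [(102,200),(157,190),(170,250),(115,263)]: print(p,world(c,0,*p,z=0).round(1))
w=(U>195)&(U<290)&(V>125)&(V<155)&(h>4);q=P[w];print("scr",q.min(0),q.max(0))
E
```

```text
bench z 1.085905506697543
r0 72 [555.7 -49. ] [594.6 -38.4 107.4] [491. -80.   5.] [620. -18. 998.]
r1 79 [ 569.8 -151.8] [ 625.  -189.2   36.1] [ 491. -224.    5.] [648. -80. 998.]
r2 76 [ 458.2 -156.9] [ 455.6 -200.    63.7] [ 425. -234.    5.] [491. -80. 998.]
b0 102 [506.5 -70.2] [508.9 -66.7  20.9] [476. -96.   5.] [537. -44.  47.]
b1 91 [ 532.2 -171.7] [ 547.4 -233.3   46. ] [ 491. -264.    5.] [573. -80. 998.]
lens 250 [ 489.7 -237.7] [ 487.7 -354.5   39.5] [ 461. -396.    5.] [518. -80. 998.]
((555.6557006835938, 113.05211639404297), (172.5115966796875, 367.789794921875), 6.654305934906006) [[448.67148 285.71298]
 [491.2905  -79.59915]
 [662.6399  -59.60875]
 [620.0209  305.70337]] 439
(102, 200) [611.  311.1   0. ]
(157, 190) [633.7 169.2   0. ]
(170, 250) [480.6 135.2   0. ]
(115, 263) [450.7 274.2   0. ]
scr [ 491.29041873 -171.49576706    4.00462402] [796.26296909  65.31386354 998.29777758]
```

View pics/crop.png

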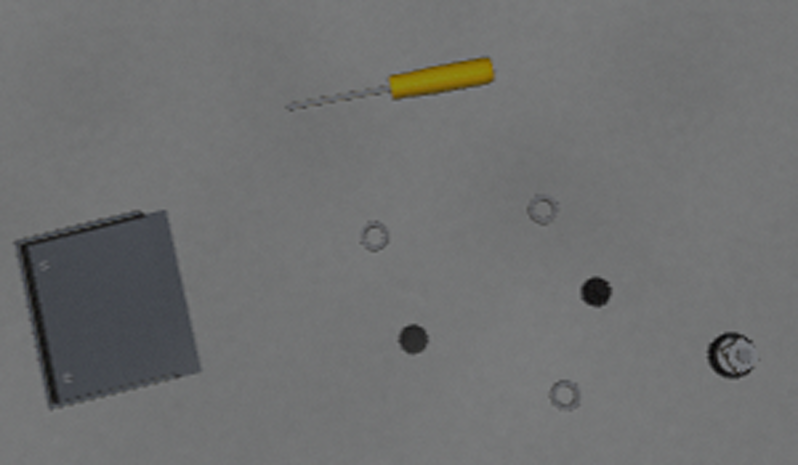

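The crop (scale 2.66, offset (95,110)) shows rings at (375,237), (543,209) and (565,395), and bushings at (413,339) and (596,292). The tray mouth runs from (166,211) to (200,371), and the screwdriver tip is at (288,107).

```bash
python3 - <<'E'
from h import *
c=arm.get_calibration("top")
for n,(u,v,z) in dict(rA=(375,237,12),rB=(543,209,12),rC=(565,395,12),b0=(413,339,4),b1=(596,292,4),lens=(731,355,25),scr_tip=(288,107,5),scr_h=(492,70,15),m_far=(166,211,0),m_near=(200,371,0),bk_far=(17,243,26),bk_near=(51,408,26)).items():
    print(n,world(c,0,95+(u+.5)/2.66-.5,110+(v+.5)/2.66-.5,z=z).round(1))
from scipy.spatial.transform import Rotation as Ro
print(Ro.from_rotvec(arm.get_state()["orientation"]).as_matrix().round(3))
w=arm.get_calibration("wrist");print(w)
E
```

```text
rA [605.3 -32.8  12. ]
rB [ 628.4 -192.    12. ]
rC [ 454.3 -206.3   12. ]
b0 [508.8 -66.6   4. ]
b1 [ 549.5 -240.     4. ]
lens [ 488.  -357.5   25. ]
scr_tip [734.6  49.8   5. ]
scr_h [ 763.6 -147.7   15. ]
m_far [636.3 169.    0. ]
m_near [482.7 135.5   0. ]
bk_far [605.3 303.2  26. ]
bk_near [451.6 267.8  26. ]
[[-0.898  0.44  -0.001]
 [ 0.44   0.898 -0.001]
 [-0.    -0.001 -1.   ]]
{'mtx': array([[311.92286777,   0.        , 257.12233947],
       [  0.        , 311.92286777, 190.20919623],
       [  0.        ,   0.        ,   1.        ]]), 'k1': -0.03632527992525121, 'R': array([[ 0.44052314,  0.89773934, -0.00185553],
       [ 0.85421594, -0.41852853,  0.3084623 ],
       [ 0.27614215, -0.1374698 , -0.95123476]]), 't': array([-623.43463263,  -40.53683637,  381.05594458])}
```

Emit:
{"api": "play_rows", "payload": {
  "motion": [-0.48,-60,-44.3,9,0,0,51.6,-0.48,-60,-44.3,9,0,0,51.6,-0.48,-60,-44.3,9,0,0,51.6,-0.48,-60,-44.3,9,0,0,51.6,-0.48,-60,-44.3,9,0,0,51.6,-0.48,-60,-44.3,9,0,0,51.6,-0.48,-60,-44.3,9,0,0,51.6,-0.48,-60,-44.3,9,0,0,51.6,-0.48,-60,-44.3,9,0,0,51.6,-0.48,-60,-44.3,9,0,0,51.6,-0.48,-60,-44.3,9,0,0,51.6,-0.48,-60,-44.3,9,0,0,51.6,-0.48,-60,-44.3,9,0,0,51.6,-0.48,-60,-44.3,9,0,0,51.6,-0.48,-60,-44.3,9,0,0,51.6,-0.48,-60,-44.3,9,0,0,51.6,-0.48,-60,-44.3,9,0,0,51.6,-0.48,-60,-44.3,9,0,0,51.6,-0.48,-60,-44.3,9,0,0,51.6,-0.48,-60,-44.3,9,0,0,51.6]
}}

```text
time: 1.77
tool_pos: [618.5, -104.0, 140.1]
orientation: [-1.977, -2.441, 0.004]
force: [-0.6, 0.7, 0.3]
width: 21.9
finger_force: 0.0
```

```bash
python3 - <<'E'
from h import *
from scipy.spatial.transform import Rotation as Ro
s=arm.get_state();c=arm.get_calibration("wrist");im,d=arm.get_image("wrist")
R=Ro.from_rotvec(s["orientation"]).as_matrix();print(s["tool_pos"],R.round(3),s["joint_positions"].round(2))
cv2.imwrite("pics/w1.png",im[:,:,::-1]);np.savez("w1.npz",im=im,d=d,**{k:np.array(v) for k,v in c.items()})
for n,p in dict(tcp=s["tool_pos"],A=(605.3,-32.8,12),b0=(508.8,-66.6,4),ml=(636.3,169,0),mn=(482.7,135.5,0)).items(): print(n,project(c,p).round())
E
```

```text
[ 618.48207127 -104.02629143  140.10626174] [[-0.208  0.978 -0.002]
 [ 0.978  0.208 -0.002]
 [-0.001 -0.002 -1.   ]] [-0.29  0.43  0.49  1.59 -0.21  1.18  0.46]
tcp [258. 249.]
A [260.  97.]
b0 [144. 112.]
ml [ 361. -174.]
mn [ 143. -172.]
```

View pics/w1.png

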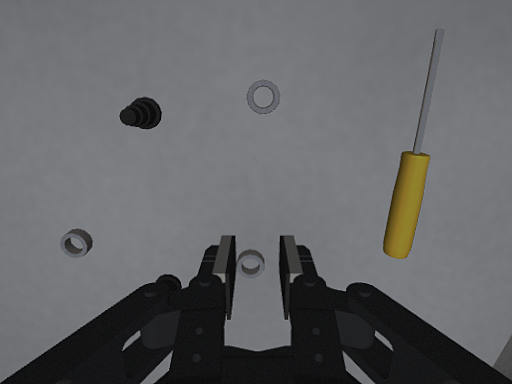

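The wrist view shows ring A at (263,97), B at (251,263) seen through the finger gap, and C at (77,243). Bushing b0's foot is at (146,113), and the tool's centreline is at u≈258.

```bash
cat >> h.py <<'E'
o=np.array([559.5,152]);ex=np.array([-.213,.977]);ey=np.array([-.977,-.213])
def m(p): q=np.asarray(p)[:2]-o; return np.array([q@ex,q@ey]).round(1)
E
python3 - <<'E'
from h import *
f=np.load("w1.npz");c={k:f[k] for k in("mtx","k1","R","t")}
for n,(u,v,z) in dict(A=(263.5,97,12),B=(251,260,12),C=(75,241,12),b0=(147,113,4),b1=(170,283,4),scr=(398,255,10),tip=(440,30,4)).items():
    p=world(c,0,u,v,z=z);print(n,p.round(1),m(p))
print("tcp",m(arm.get_state()["tool_pos"]))
E
```

```text
A [608.2 -32.6  12. ] [-190.7   -8.2]
B [ 629.1 -186.1   12. ] [-345.2    4. ]
C [ 456.  -202.4   12. ] [-324.2  176.6]
b0 [511.2 -66.8   4. ] [-203.5   93.8]
b1 [ 552.3 -235.8    4. ] [-377.3   89.6]
scr [ 771.6 -151.7   10. ] [-341.8 -142.5]
tip [738.7  50.4   4. ] [-137.5 -153.5]
tcp [-260.2   -3.6]
```

Emit:
{"api": "play_rows", "payload": {
  "motion": [-0.48,0,0.4,4,0,0,0,-0.48,0,0.4,8,0,0,0,-0.48,0,0.4,11.5,0,0,0,-0.48,0,0.4,13,0,0,0,-0.48,0,0.4,13.6,0,0,0,-0.48,1.5,0.4,13.6,0,0,0,-0.48,3,0.4,13.6,0,0,0,-0.48,4,0.4,13.6,0,0,0,-0.48,5,0.4,13.6,0,0,0,-0.48,6,0.4,13.6,0,0,0,-0.48,7,0.5,13.6,0,0,0,-0.48,8,0.6,13.6,0,0,0,-0.48,9,0.8,13.6,0,0,0,-0.48,10,0.9,13.6,0,0,0,-0.48,11,1.0,13.6,0,0,0,-0.48,12,1.15,13.6,0,0,0,-0.48,13,1.3,13.6,0,0,0,-0.48,14,1.4,13.6,0,0,0,-0.48,15,1.5,13.6,0,0,0,-0.48,15.5,1.6,13.6,0,0,0]
}}

```text
time: 3.48
tool_pos: [601.2, 56.3, 5.2]
orientation: [-1.969, -2.447, -0.001]
force: [-0.0, -1.4, 1.5]
width: 22.3
finger_force: 0.7
```

```bash
python3 - <<'E'
from h import *
s=arm.get_state();c=arm.get_calibration("wrist");im,d=arm.get_image("wrist")
print(s["tool_pos"],m(s["tool_pos"]),s["force"],s["joint_positions"].round(2))
cv2.imwrite("pics/w2.png",im[:,:,::-1]);np.savez("w2.npz",im=im,d=d,**{k:np.array(v) for k,v in c.items()})
E
```

```text
[601.24989464  56.28470273   5.21385778] [-102.4  -20.4] [-0.03605345 -1.42650436  1.4795901 ] [-0.5   0.54  0.41  1.75 -0.26  0.91  0.24]
```

View pics/w2.png

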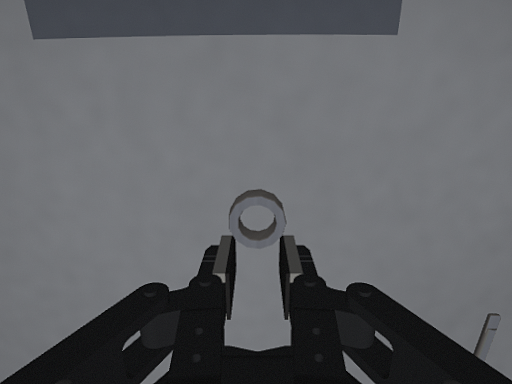

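The ring is cradled against both fingertips at (258,218). The tray's mouth corners are at (34,39) and (398,34), so I'll refine the tray pose from those.

```bash
python3 - <<'E'
from h import *
f=np.load("w2.npz");c={k:f[k] for k in("mtx","k1","R","t")}
for n,(u,v,z) in dict(l=(34,39,0),r=(398,34,0),ring=(258,218,12)).items():
    p=world(c,0,u,v,z=z);print(n,p.round(1),m(p))
E
```

```text
l [482.8 133.3  -0. ] [-1.9 78.9]
r [639.3 168.9  -0. ] [ -0.5 -81.6]
ring [597.1  76.   12. ] [-82.3 -20.5]
```

Emit:
{"api": "play_rows", "payload": {
  "motion": [-0.48,1,0.1,0,0,0,0,-0.48,2,0.2,0,0,0,0,-0.48,3,0.35,0,0,0,0,-0.48,4,0.5,0,0,0,0,-0.48,5,0.6,0,0,0,0,-0.48,6,0.75,0,0,0,0,-0.48,7,0.9,0,0,0,0,-0.48,8,1.0,0,0,0,0,-0.48,9,1.1,0,0,0,0,-0.48,10,1.25,0,0,0,0,-0.48,11,1.35,0,0,0,0,-0.48,12,1.5,0,0,0,0,-0.48,13,1.6,0,0,0,0,-0.48,14,1.75,0,0,0,0,-0.48,15,1.9,0,0,0,0,-0.48,16,2.0,0,0,0,0,-0.48,17,2.0,0,0,0,0,-0.48,18,2.0,0,0,0,0,-0.48,18.5,2.0,0,0,0,0,-0.48,18.7,2.0,0,0,0,0]
}}

```text
time: 5.2
tool_pos: [580.8, 242.7, 5.3]
orientation: [-1.969, -2.448, -0.0]
force: [-0.1, -1.1, 1.5]
width: 22.1
finger_force: 0.7
```

Emit:
{"api": "play_rows", "payload": {
  "motion": [-0.48,-2,0,0,0,0,0,-0.48,-3,0,-4,0,0,0,-0.48,-5,0,-8,0,0,0,-0.48,-49.5,-4.4,-10,0,0,0,-0.48,-49.5,-4.4,-10,0,0,0,-0.48,-49.5,-4.4,-10,0,0,0,-0.48,-49.5,-4.4,-10,0,0,0,-0.48,-49.5,-4.4,-10,0,0,0,-0.48,-49.5,-4.4,-10,0,0,0,-0.48,-49.5,-4.4,-10,0,0,0,-0.48,-49.5,-4.4,-10,0,0,0,-0.48,-49.5,-4.4,-10,0,0,0,-0.48,-49.5,-4.4,-10,0,0,0,-0.48,-49.5,-4.4,-10,0,0,0,-0.48,-49.5,-4.4,-10,0,0,0,-0.48,-49.5,-4.4,-10,0,0,0,-0.48,-49.5,-4.4,-10,0,0,0,-0.48,-49.5,-4.4,-10,0,0,0,-0.48,-49.5,-4.4,-10,0,0,0,-0.48,-49.5,-4.4,-10,0,0,0]
}}

```text
time: 6.87
tool_pos: [643.9, -250.4, 105.3]
orientation: [-1.969, -2.448, -0.001]
force: [-0.6, -0.3, 0.8]
width: 22.1
finger_force: 0.0
```

```bash
python3 - <<'E'
from h import *
s=arm.get_state();c=arm.get_calibration("wrist");im,d=arm.get_image("wrist")
print(s["tool_pos"],m(s["tool_pos"]),s["joint_positions"].round(2),project(c,(629,-187,12)))
cv2.imwrite("pics/w3.png",im[:,:,::-1]);np.savez("w3.npz",im=im,d=d,**{k:np.array(v) for k,v in c.items()})
E
```

```text
[ 643.89066499 -250.37669475  105.25978374] [-411.1    3.3] [-0.06  0.61  0.53  1.43 -0.32  1.18  0.73] [256.11245497 108.11257764]
```

View pics/w3.png

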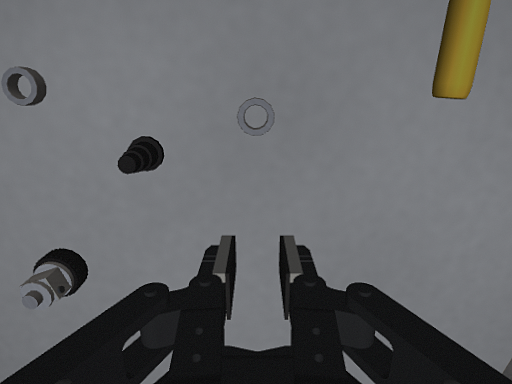

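Ring B is at (256,117), on the centreline of the fingers, so I'll descend and push.

Emit:
{"api": "play_rows", "payload": {
  "motion": [-0.48,0,0,4,0,0,0,-0.48,0,0,8,0,0,0,-0.48,0,0,9.5,0,0,0,-0.48,0,0,10,0,0,0,-0.48,1.5,0,10,0,0,0,-0.48,3,0,10,0,0,0,-0.48,4,0,10,0,0,0,-0.48,5,0,10,0,0,0,-0.48,6,0,10,0,0,0,-0.48,7,0,10,0,0,0,-0.48,8.2,0,10,0,0,0,-0.48,9.4,0,10,0,0,0,-0.48,10.6,0,10,0,0,0,-0.48,11.8,-0.1,10,0,0,0,-0.48,13,-0.2,10,0,0,0,-0.48,14.2,-0.3,10,0,0,0,-0.48,15.4,-0.4,10,0,0,0,-0.48,16.6,-0.5,10,0,0,0,-0.48,17.8,-0.65,10,0,0,0,-0.48,18.8,-0.75,10,0,0,0]
}}

```text
time: 8.58
tool_pos: [595.8, -68.2, 5.2]
orientation: [-1.97, -2.447, -0.0]
force: [-0.4, 0.0, 0.4]
width: 22.3
finger_force: 0.4
```

Emit:
{"api": "play_rows", "payload": {
  "motion": [-0.48,1,-0.1,0,0,0,0,-0.48,2.2,-0.2,0,0,0,0,-0.48,3.4,-0.35,0,0,0,0,-0.48,4.6,-0.45,0,0,0,0,-0.48,5.8,-0.6,0,0,0,0,-0.48,7,-0.7,0,0,0,0,-0.48,8.2,-0.8,0,0,0,0,-0.48,9.4,-0.95,0,0,0,0,-0.48,10.6,-1.05,0,0,0,0,-0.48,11.8,-1.2,0,0,0,0,-0.48,13,-1.3,0,0,0,0,-0.48,14.2,-1.4,0,0,0,0,-0.48,15.4,-1.55,0,0,0,0,-0.48,16.6,-1.7,0,0,0,0,-0.48,17.8,-1.8,0,0,0,0,-0.48,19,-1.95,0,0,0,0,-0.48,20.2,-2.1,0,0,0,0,-0.48,21.2,-2.2,0,0,0,0,-0.48,22,-2.3,0,0,0,0,-0.48,22,-2.3,0,0,0,0]
}}

```text
time: 10.25
tool_pos: [526.4, 142.5, 5.2]
orientation: [-1.968, -2.448, -0.001]
force: [-1.0, 0.3, 0.8]
width: 22.3
finger_force: 0.0
```

```bash
python3 - <<'E'
from h import *
s=arm.get_state();c=arm.get_calibration("wrist");im,d=arm.get_image("wrist")
print(s["tool_pos"],m(s["tool_pos"]),s["force"],s["joint_positions"].round(2))
cv2.imwrite("pics/w4.png",im[:,:,::-1])
f=np.load("w3.npz");c={k:f[k] for k in("mtx","k1","R","t")}
for n,(u,v,z) in dict(B=(256,117,12),C=(20,86,12),b1=(150,151,4)).items(): print(n,m(world(c,0,u,v,z=z)))
E
```

```text
[526.38031349 142.45616283   5.2442407 ] [-2.3 34.4] [-0.99850017  0.34518193  0.7651869 ] [-0.73  0.43  0.45  1.91 -0.24  0.85  0.06]
B [-352.4    4.4]
C [-329.   178.3]
b1 [-379.4   88.8]
```

View pics/w4.png

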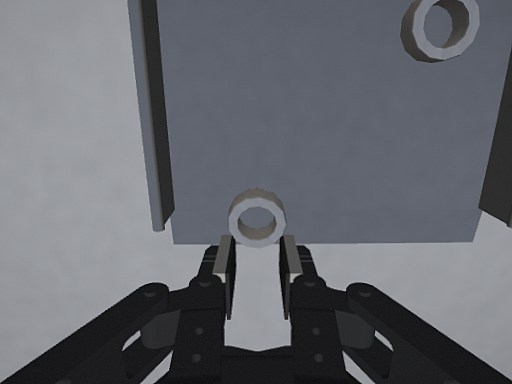

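Emit:
{"api": "play_rows", "payload": {
  "motion": [-0.48,1,0,0,0,0,0,-0.48,2,-0.1,0,0,0,0,-0.48,3,-0.1,0,0,0,0,-0.48,4,-0.2,0,0,0,0,-0.48,5,-0.3,0,0,0,0,-0.48,6,-0.3,0,0,0,0,-0.48,7,-0.3,0,0,0,0,-0.48,8,-0.3,0,0,0,0,-0.48,8.5,-0.3,0,0,0,0,-0.48,8.6,-0.3,0,0,0,0,-0.48,6.6,-0.3,0,0,0,0,-0.48,5,-0.3,-4,0,0,0,-0.48,3,-0.3,-8,0,0,0,-0.48,0,-0.3,-10,0,0,0,-0.48,0,-0.3,-10,0,0,0]
}}

```text
time: 11.55
tool_pos: [528.2, 133.5, 110.7]
orientation: [1.977, 2.435, 0.009]
force: [2.1, -0.0, 0.1]
width: 22.4
finger_force: 0.0
```

Emit:
{"api": "play_rows", "payload": {
  "motion": [-0.48,-34.3,-19.3,0,0,0,72,-0.48,-34.3,-19.3,0,0,0,72,-0.48,-34.3,-19.3,0,0,0,72,-0.48,-34.3,-19.3,0,0,0,72,-0.48,-34.3,-19.3,0,0,0,72,-0.48,-34.3,-19.3,0,0,0,72,-0.48,-34.3,-19.3,0,0,0,72,-0.48,-34.3,-19.3,0,0,0,72,-0.48,-34.3,-19.3,0,0,0,72,-0.48,-34.3,-19.3,0,0,0,72,-0.48,-34.3,-19.3,0,0,0,72,-0.48,-34.3,-19.3,0,0,0,72,-0.48,-34.3,-19.3,0,0,0,72,-0.48,-34.3,-19.3,0,0,0,72,-0.48,-34.3,-19.3,0,0,0,72,-0.48,-34.3,-19.3,0,0,0,72,-0.48,-34.3,-19.3,0,0,0,72,-0.48,-34.3,-19.3,0,0,0,72]
}}

```text
time: 13.05
tool_pos: [408.6, -236.2, 105.3]
orientation: [-3.032, -0.822, -0.0]
force: [0.3, 1.1, 0.2]
width: 22.5
finger_force: 0.0
```

```bash
python3 - <<'E'
from h import *
s=arm.get_state();c=arm.get_calibration("wrist");im,d=arm.get_image("wrist")
print(s["tool_pos"],m(s["tool_pos"]),s["force"],s["joint_positions"].round(2))
for p in [(455,-204,12),(510.5,-67,0),(551.5,-238,0)]: print(project(c,p).round())
cv2.imwrite("pics/w5.png",im[:,:,::-1])
E
```

```text
[ 408.60525978 -236.17904786  105.26836888] [-347.1  230.1] [0.29654903 1.09471056 0.15138291] [-0.44  0.14  0.93  2.04 -0.13  1.02 -0.48]
[250. 121.]
[118. -53.]
[358.  27.]
```

View pics/w5.png

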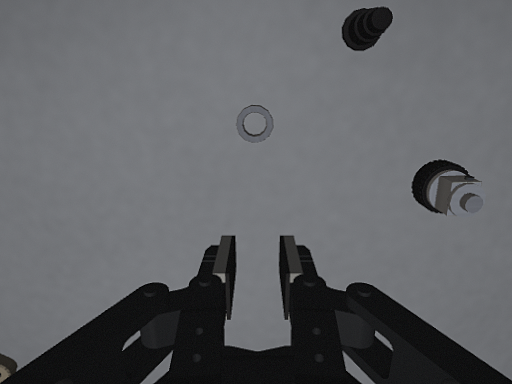

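Ring C is at (255,124), centred on the fingers. Bushing b1 at (360,30) is clear of the path.

Emit:
{"api": "play_rows", "payload": {
  "motion": [-0.48,0,-0.1,4,0,0,0,-0.48,0,-0.1,8,0,0,0,-0.48,0,-0.1,9.5,0,0,0,-0.48,0,-0.1,10,0,0,0,-0.48,1.5,-0.1,10,0,0,0,-0.48,2.5,-0.1,10,0,0,0,-0.48,3.5,-0.1,10,0,0,0,-0.48,4.5,-0.1,10,0,0,0,-0.48,5.5,-0.1,10,0,0,0,-0.48,6.7,-0.1,10,0,0,0,-0.48,7.9,-0.1,10,0,0,0,-0.48,9.1,-0.1,10,0,0,0,-0.48,10.3,-0.1,10,0,0,0,-0.48,11.5,-0.1,10,0,0,0,-0.48,12.7,-0.1,10,0,0,0,-0.48,13.9,-0.1,10,0,0,0,-0.48,15.1,-0.1,10,0,0,0,-0.48,16.3,-0.1,10,0,0,0,-0.48,17.5,-0.1,10,0,0,0,-0.48,18.5,-0.1,10,0,0,0]
}}

```text
time: 14.77
tool_pos: [568.9, -141.5, 5.2]
orientation: [-3.032, -0.821, -0.0]
force: [-0.8, -0.1, 1.0]
width: 22.3
finger_force: 0.5
```

Emit:
{"api": "play_rows", "payload": {
  "motion": [-0.48,1,0,0,0,0,0,-0.48,2,0,0,0,0,0,-0.48,3,0,0,0,0,0,-0.48,3.5,0,0,0,0,0,-0.48,3.6,0,0,0,0,0,-0.48,2.6,0,0,0,0,0,-0.48,1,0,0,0,0,0,-0.48,-1,0,0,0,0,0,-0.48,-1,0,-4,0,0,0,-0.48,-1,0,-8,0,0,0,-0.48,-1,0,-10,0,0,0,-0.48,-1,0,-10,0,0,0]
}}

```text
time: 15.77
tool_pos: [560.2, -149.3, 109.9]
orientation: [3.032, 0.817, 0.01]
force: [0.4, 0.1, 0.1]
width: 22.2
finger_force: 0.0
```

```bash
python3 - <<'E'
from h import *
s=arm.get_state();c=arm.get_calibration("wrist");im,d=arm.get_image("wrist")
print(s["tool_pos"],m(s["tool_pos"]),s["force"],s["joint_positions"].round(2))
cv2.imwrite("pics/w6.png",im[:,:,::-1]);np.savez("w6.npz",im=im,d=d,**{k:np.array(v) for k,v in c.items()})
for u,v in[(256,y) for y in(140,160,180,200,220)]: print(v,m(world(c,0,u,v,z=12)))
E
```

```text
[ 560.22254808 -149.33486173  109.86695134] [-294.6   63.5] [0.39011455 0.07034483 0.10381795] [-0.49  0.42  0.83  1.77 -0.35  1.1  -0.58]
140 [-281.9   23.7]
160 [-286.7   38.7]
180 [-291.7   54.3]
200 [-296.9   70.6]
220 [-302.4   87.5]
```

View pics/w6.png

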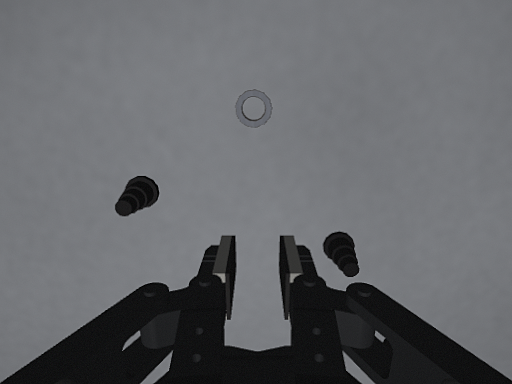

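The ring is at (254,108), about m(-274,0), and the bushings haven't moved. I'll rotate back and line up behind it.

Emit:
{"api": "play_rows", "payload": {
  "motion": [-0.48,4.8,5.8,0,0,0,-72,-0.48,4.8,5.8,0,0,0,-72,-0.48,4.8,5.8,0,0,0,-72,-0.48,4.8,5.8,0,0,0,-72,-0.48,4.8,5.8,0,0,0,-72,-0.48,4.8,5.8,0,0,0,-72,-0.48,4.8,5.8,0,0,0,-72,-0.48,4.8,5.8,0,0,0,-72,-0.48,4.8,5.8,0,0,0,-72,-0.48,4.8,5.8,0,0,0,-72,-0.48,4.8,5.8,0,0,0,-72,-0.48,4.8,5.8,0,0,0,-72,-0.48,4.8,5.8,0,0,0,-72]
}}

```text
time: 16.9
tool_pos: [629.0, -173.5, 104.6]
orientation: [-1.976, -2.441, 0.001]
force: [-0.1, -0.1, -0.3]
width: 22.4
finger_force: 0.0
```

```bash
python3 - <<'E'
from h import *
s=arm.get_state();c=arm.get_calibration("wrist");im,d=arm.get_image("wrist")
print(s["tool_pos"],m(s["tool_pos"]),s["orientation"])
g=cv2.cvtColor(im,cv2.COLOR_RGB2GRAY)[40:220,180:340]
r=cv2.HoughCircles(cv2.resize(g,None,fx=3,fy=3),cv2.HOUGH_GRADIENT,1,60,param1=60,param2=25,minRadius=25,maxRadius=75)
for a in r[0][:3]:
    u,v=180+a[0]/3,40+a[1]/3;print(u,v,a[2]/3,m(world(c,0,u,v,z=12)))
E
```

```text
[ 629.04352205 -173.54319241  104.55302695] [-332.9    1.4] [-1.97591197e+00 -2.44100456e+00  5.98408371e-04]
257.16666 114.5 11.2 [-272.3    1.4]
```

Emit:
{"api": "play_rows", "payload": {
  "motion": [-0.48,0,0,4,0,0,0,-0.48,0,0,8,0,0,0,-0.48,0,0,9.5,0,0,0,-0.48,0,0,9.9,0,0,0,-0.48,1.5,0,9.9,0,0,0,-0.48,3,0,9.9,0,0,0,-0.48,4,0,9.9,0,0,0,-0.48,5,0,9.9,0,0,0,-0.48,6.2,0,9.9,0,0,0,-0.48,7.4,0,9.9,0,0,0,-0.48,8.6,0,9.9,0,0,0,-0.48,9.8,0,9.9,0,0,0,-0.48,11,0,9.9,0,0,0,-0.48,12.2,0,9.9,0,0,0,-0.48,13.4,0,9.9,0,0,0,-0.48,14.6,0,9.9,0,0,0,-0.48,15.8,0,9.9,0,0,0,-0.48,17,0,9.9,0,0,0,-0.48,18.2,0,9.9,0,0,0,-0.48,19.2,0,9.9,0,0,0]
}}

```text
time: 18.62
tool_pos: [588.6, 15.9, 6.3]
orientation: [-1.97, -2.447, -0.0]
force: [0.6, -0.5, 0.3]
width: 22.3
finger_force: 0.5
```

Emit:
{"api": "play_rows", "payload": {
  "motion": [-0.48,1,0,0,0,0,0,-0.48,2,0,0,0,0,0,-0.48,3,0,0,0,0,0,-0.48,4,0,0,0,0,0,-0.48,5,0,0,0,0,0,-0.48,6,0,0,0,0,0,-0.48,7,0,0,0,0,0,-0.48,8,0,0,0,0,0,-0.48,9,0,0,0,0,0,-0.48,10,0,0,0,0,0,-0.48,11,0,0,0,0,0,-0.48,12,0,0,0,0,0,-0.48,13,0,0,0,0,0,-0.48,14,0,0,0,0,0,-0.48,15,0,0,0,0,0,-0.48,16,0,0,0,0,0,-0.48,17,0,0,0,0,0,-0.48,18,0,0,0,0,0,-0.48,18.6,0,0,0,0,0,-0.48,18.7,0,0,0,0,0]
}}

```text
time: 20.28
tool_pos: [548.7, 198.9, 6.3]
orientation: [-1.968, -2.448, -0.001]
force: [0.6, -0.1, -0.2]
width: 22.3
finger_force: 0.0
```

Emit:
{"api": "play_rows", "payload": {
  "motion": [-0.48,-1,0,0,0,0,0,-0.48,-3,0,0,0,0,0,-0.48,-4,0,-4,0,0,0,-0.48,-7,0,-8,0,0,0,-0.48,-10,0,-12,0,0,0,-0.48,-13,0,-15,0,0,0,-0.48,-13,0,-15,0,0,0,-0.48,-13,0,-15,0,0,0]
}}

```text
time: 20.95
tool_pos: [579.2, 64.3, 160.2]
orientation: [1.977, 2.436, 0.006]
force: [0.5, -0.2, -0.1]
width: 22.1
finger_force: 0.0
```

```bash
python3 - <<'E'
from h import *
s=arm.get_state();print(s["tool_pos"],m(s["tool_pos"]))
im,_=arm.get_image("wrist");t,_=arm.get_image("top")
a=cv2.resize(im[:,:,::-1],(400,300));b=cv2.resize(t[110:285,95:395,::-1],(514,300))[:,:400]
cv2.imwrite("pics/end.png",np.hstack([a,b]))
E
```

```text
[579.17246632  64.26816253 160.24438096] [-89.9  -0.5]
```

View pics/end.png

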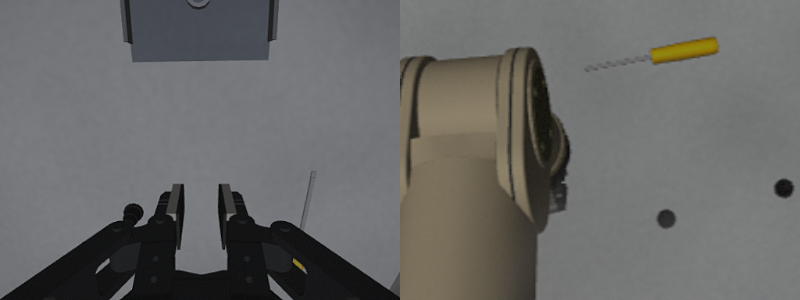

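The wrist view shows the centre ring behind the lip, at about (198,0) at the image edge. The bystanders are unmoved. I'll move over the tray and check all three rings numerically.

Emit:
{"api": "play_rows", "payload": {
  "motion": [-0.48,10,0,-3,0,0,0,-0.48,10,0,-3,0,0,0,-0.48,10,0,-3,0,0,0,-0.48,10,0,-3,0,0,0,-0.48,10,0,-3,0,0,0,-0.48,10,0,-3,0,0,0]
}}

```text
time: 21.55
tool_pos: [554.7, 167.5, 184.8]
orientation: [-1.97, -2.446, 0.004]
force: [0.3, -1.1, 0.4]
width: 22.2
finger_force: 0.0
```

```bash
python3 - <<'E'
from h import *
c=arm.get_calibration("wrist");im,d=arm.get_image("wrist")
g=cv2.resize(cv2.cvtColor(im,cv2.COLOR_RGB2GRAY)[:230],None,fx=3,fy=3)
r=cv2.HoughCircles(g,cv2.HOUGH_GRADIENT,1,60,param1=60,param2=22,minRadius=18,maxRadius=60)
for a in r[0][:8]:
    u,v=a[0]/3,a[1]/3;p=world(c,0,u,v,z=14);print(u.round(),v.round(),(a[2]/3).round(1),"tray x,y",m(p)-[70,0])
E
```

```text
259.0 119.0 9.3 tray x,y [-3.9  0.4]
221.0 82.0 15.0 tray x,y [31.2 36.7]
301.0 82.0 9.6 tray x,y [ 31.5 -39.7]
```

All three rings are inside the tray and well behind the lip.

```bash
python3 -c "
from cell import arm
print(arm.hand_in())"
```

```text
the job is handed in; nothing more can be done
None
```

The job is handed in at about 22 s: all three rings were pushed along the surface into the tray, measured about 32 mm or more clear of the lip, and I saw no sign of the bushings, lens unit or screwdriver having moved.

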